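# Set the coffee grinder and start it

### The job

Get the coffee grinder going: slide the little steel cup along the worktop, without lifting it, until it stands centred under the spout. Then turn the dial until its pointer points at the small clip on the scale, and after that press the start button fully down. Leave the clip and the other things where they are.

Things in the scene. Friction and masses are not known exactly. Their poses are not given: they have to be found in the camera images.
- grinder: low grey coffee grinder, fixed: block 235x105x100 high, clear hopper (89 across, top 140 up) at the far end. Origin on the worktop; own -x is the way its snout sticks out, z up. Block from x=-27 (flat front face) to 208, y -52 to 52. Snout: 32 wide, to x=-82, its top 69 to 78 up, over the cup's place. On the block's top, centre line: start button x=-4, dial axis x=65, hopper x=162 (mm)
- spout (a point): centre of the mouth of the spout, a tube of 22 mm diameter pointing down under the snout, 50 mm above the worktop, at x = -62 mm in the grinder's frame
- cup_mid (a point): open round steel cup, rim 66 mm in diameter, slightly narrower at the foot, 42 high, about 0.15 kg, standing loose on the worktop; the point is on its axis, half-way up (21 mm). Its rim touches the grinder's front face when its centre is about 2 mm beyond the spout's centre
- dial (a joint): dial angle, rad: 0 at the scale's start, grows clockwise seen from above, 4.71 at its end (stops at both ends). At value q the pointer stands at -0.785 - q rad in the grinder's frame (from its +x axis, counter-clockwise from above). Turns against light friction (about 2 N at the lever's end) and stays where it is left
- dial_axis (a point): on the dial's axis, level with the top of its lever, 130 mm above the worktop. Black disc, 66 across, top 108 mm up, with an upright bar (lever) across it: 10 thick, from 108 to 130 up, reaching 35 mm from the axis at the pointer end (white line on top) and 17 at the other. Push the lever from the side or grip it across its thickness
- dial_tip (a point): point on the dial's pointing line, 38 mm from the axis, just beyond the lever's pointer end, 112 mm above the worktop; turns with the dial
- index (a joint): angle of the small clip on the white scale round the dial, counted like dial: the pointer points at the clip when both values are equal
- index_mark (a point): point 38 mm from the dial's axis in line with the clip, 112 mm above the worktop; dial_tip coincides with it when the dial is set. The clip is a steel tab 5 mm wide, 37 to 49 mm off the axis, top 106 mm up; it sits stiffly and must stay where it is
- start (a joint): travel of the start button in m: 0 up, 0.006 fully down (about 5 N); springs back
- start_top (a point): centre of the top of the round steel start button, 24 mm in diameter, pressed straight down
- timer: white wind-up egg timer, 63 mm across, 48 high, loose; origin under its centre
- candle: tan candle in a plain pot, 67 mm across, 64 high, loose; origin under its centre
Mind the look-alikes: they are no part of the job. What is shaped like the part that bears cup_mid but green is not meant.

How it is judged:
By the outcome, as a careful person would: the job done as asked, in the order asked, and still so for the second after the job is handed in, with the robot touching nothing.
It also fails if it takes over 69 s, if anything falls off the work surface, if the arm or the gripper's body presses on something with over 40 N, if the wrist force passes 120 N, or if a joint passes its speed limit or range.

### The arm

A 6-joint arm with a two-finger parallel gripper is mounted at the origin on the work surface; the furniture and walls round the work are solid. World frame = base frame: x ahead of the robot, y to its left, z up, the work surface at z = 0. Lengths are in m, angles in rad, forces in N, time in s.
With the tool pointing down it reaches from about 0.425 to 0.95 m from the base axis. Payload 3.5 kg.
Tool frame: the origin (TCP) lies on the centre line of the jaws, within the pads' length; the fingertips stand 14 mm ahead of it and the grasp point (between the pads) lies 5 mm behind it; z points along the fingers, y is the line along which they close (so a half turn about z gives the same grasp; the last joint's range is limited). The gripper opens to 85 mm and grips with 20 to 120 N. Pads are 22 mm wide; open, the fingers measure 114 mm over their backs; the gripper's body (76 mm by 85 mm) begins 54 mm behind the grasp point. The pads swing forward as they close: fully open they stand 13 mm farther back than shut.
Start: joints at [-1.396, 0.286, 1.577, -0, 1.279, -0.15], TCP at [0.215, -0.64, 0.212] pointing down, gripper open.
Joint ranges: [-2.77, 2.77], [-0.9, 2.22], [0.21, 2.48], [-1.53, 4.67], [0.24, 2.81], [-2.84, 2.84]. Speed limits (rad/s): [2.79, 2.79, 3.14, 3.14, 3.14, 3.14].

### API

Orientations are given as a 3x3 rotation matrix whose columns are the frame's x, y, z axes.
In Python, from rig import manip gives the robot as it stands. Calls block until the motion is done:
- manip.movep(position, orientation): joint-space move of the TCP to a pose.
- manip.move_linear(position, orientation=None, feed=0.15, guard=None): straight line of the TCP; orientation=None keeps the orientation; feed is the mean speed in m/s. With guard (N) it stops when the force on the tool has changed by that much, and returns True; else False.
- manip.set_joints(angles): joint-space move.
- manip.gripper_open() and manip.grab(grasp_force=None): open the fingers fully, or close them until they stop; grasp_force is the grip in N (None keeps the last).
- manip.pause(seconds).
- manip.solve_ik(position, orientation): joint angles nearest the present ones, or None.
- manip.sense(): the state.
- manip.read_camera(name): name is "scene" or "top" or "wrist"; returns a dict with "image" (384x512x3 uint8, red, green, blue), "camera_matrix" (3x3 intrinsics, pixels), "k1" (the pictures are not rectified: a ray, as slopes to the right and down, at radius r is drawn at 1 + k1 r^2 times it, then the intrinsics apply), "R" (3x3) and "t" (3): a world point X has camera coordinates R X + t; the wrist camera has in their place "mount" (4x4, takes a point from camera to tool coordinates, whose origin is the TCP and whose axes are the flange's). Camera axes: x right, y down, z forward; pixel columns grow to the right and rows downward; lengths in m; the calibration is good to about 2 mm. A picture is of the moment at which its call begins: read the wrist's pose just before it. There is no depth.
A pose or a line that the arm cannot do raises manip.PlanningError and nothing moves.
- manip.finish_job(): hands the job in; it is judged then, once.
Trained networks look in a picture, given as the dict that the camera call returned (one of the last four; its "shot" number tells which), for a name from the list of things; names that differ only in an ending like _2 or _b are one class to them, and where a whole thing is asked for, a point or a joint stands for the part that bears it (a point fixed in the world has none). Each returns a list of dicts, best first, with "conf" (0 to 1); they miss things now and then, are a little off and sometimes report something else, mostly with a low value. They report only what shows in the picture. A call takes as long as a camera call. They do not tell look-alikes from the thing itself.
- manip.spot_in(picture, query): "point" ([x, y, z] in m, in world coordinates, good to about 4 mm: the middle of the surface that is visible of it).
- manip.tip_of(picture, query): "point" ([x, y, z] in m, in world coordinates, good to about 4 mm: a listed point, or the origin of a listed thing).
The state is a dict: "t": time; "qpos": joint angles; "joint_velocities": joint speeds; "tau": joint torques, N m; "eef_pos": TCP position; "tool_rot": TCP orientation; "ft_force": force on the tool from outside, world axes, zero at the start; "torque": the same for the moment, N m; "gripper_width": finger opening in m; "finger_force": force on a finger pad.
Only numpy, scipy, OpenCV 4.12 (cv2) and the standard library are available. Lean on these libraries where they do the work, as an engineer would, in place of code of your own. Each camera call takes 0.05 s, during which the arm holds its last target. There are 200 camera calls.

## Working session

There is one attempt and no reset: what is moved stays moved. The work goes in short steps, each a Python script; the robot and the scene stay as the last script left them, time stands still between calls to the robot, and variables do not carry over. Pictures are saved under pics/ and viewed, at most 10 in all, crops included, and the job is handed in when it is done.

```bash
ls; mkdir -p pics
python3 - <<'E'
from rig import manip
import cv2,numpy as np
print(manip.sense()['t'])
ims=[]
for c in ['scene','top']:
    p=manip.read_camera(c); ims.append(p['image']); cv2.imwrite(f'pics/{c}0.png',p['image'][:,:,::-1])
    for q in ['grinder','spout','cup_mid','dial_axis','dial_tip','index_mark','start_top','timer','candle']:
        print(c,q,[(np.round(d['point'],3).tolist(),round(d['conf'],2)) for d in manip.tip_of(p,q)][:3])
    print(np.round(p['t'],3), -p['R'].T@p['t'])
E
```

```text
pics
0.0
scene grinder [([0.449, -0.148, -0.0], 0.77)]
scene spout [([0.457, -0.09, 0.046], 0.81), ([0.436, -0.213, 0.131], 0.27)]
scene cup_mid [([0.327, 0.084, 0.021], 0.8), ([0.343, -0.042, 0.02], 0.69), ([0.45, 0.108, 0.025], 0.62)]
scene dial_axis [([0.435, -0.213, 0.132], 0.63)]
scene dial_tip [([0.398, -0.214, 0.113], 0.56)]
scene index_mark []
scene start_top []
scene timer [([0.463, 0.363, 0.003], 0.89)]
scene candle [([0.331, 0.318, 0.002], 0.68)]
[0.361 0.182 1.02 ] [-0.12544399  0.87053599  0.65612873]
top grinder [([0.448, -0.147, -0.0], 0.76)]
top spout [([0.461, -0.088, 0.05], 0.72)]
top cup_mid [([0.34, -0.046, 0.023], 0.69), ([0.33, 0.081, 0.02], 0.56), ([0.454, 0.106, 0.024], 0.51)]
top dial_axis [([0.438, -0.21, 0.131], 0.6)]
top dial_tip [([0.395, -0.214, 0.115], 0.77), ([0.33, 0.323, 0.002], 0.23)]
top index_mark []
top start_top [([0.45, -0.144, 0.122], 0.58)]
top timer [([0.461, 0.363, 0.0], 0.77), ([0.33, 0.32, 0.001], 0.29)]
top candle [([0.329, 0.321, 0.0], 0.81)]
[0.06  0.408 1.245] [0.17444868 0.05458319 1.29902467]
```

Run:
```python
import cv2,numpy as np
a=cv2.imread('pics/scene0.png');b=cv2.imread('pics/top0.png')
cv2.imwrite('pics/s2.png',cv2.resize(a,(800,600),interpolation=cv2.INTER_CUBIC));cv2.imwrite('pics/t2.png',cv2.resize(b,(800,600),interpolation=cv2.INTER_CUBIC))
```

```text
(no output)
```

View pics/s2.png

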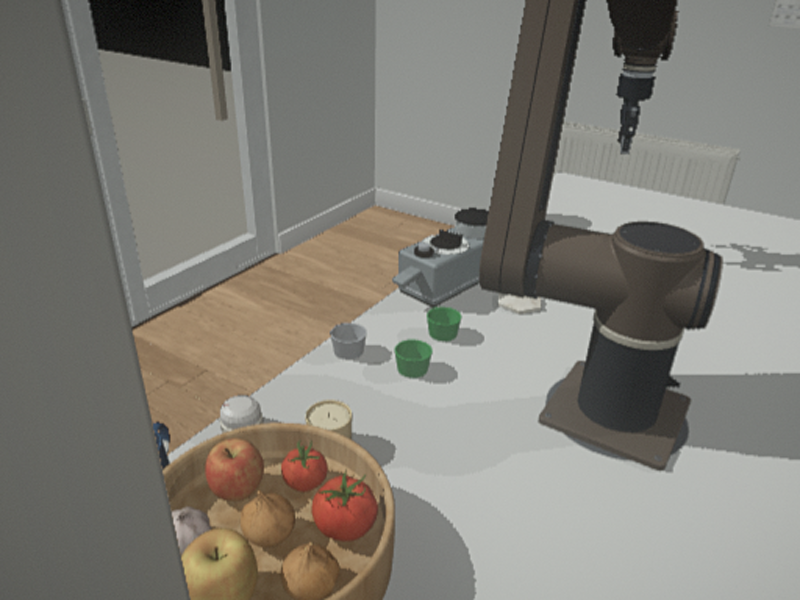

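View pics/t2.png

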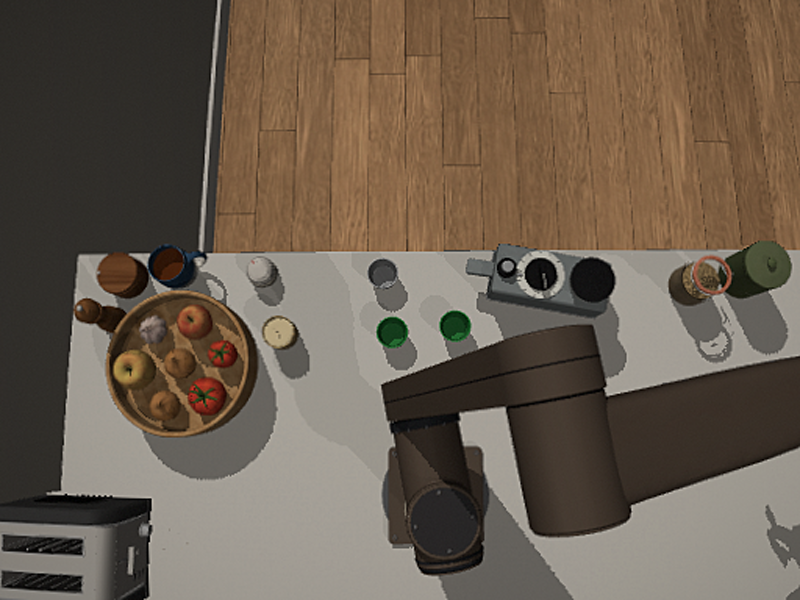

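The scene matches the detections. The steel cup is at top-view pixel (383,273), about (0.452, 0.107). The two green cups lie nearer the base. The grinder's snout points to +y, and the dial sits at pixel (543,275). Next I'll look at the dial and clip with the wrist camera.

```bash
cat > h.py <<'E'
from rig import manip
import cv2,numpy as np
def rot(yaw,tilt=0.0):
    """tool x along world heading yaw (level), tool z down; tilt leans the body back, away from tool x"""
    c,s=np.cos(yaw),np.sin(yaw); f=np.array([c,s,0]); u=np.array([0,0,1.])
    z=np.cos(tilt)*-u+np.sin(tilt)*f; x=np.cos(tilt)*f+np.sin(tilt)*u
    return np.c_[x,np.cross(z,x),z]
def wrist(name):
    s=manip.sense(); p=manip.read_camera('wrist'); cv2.imwrite(f'pics/{name}.png',p['image'][:,:,::-1])
    T=np.eye(4);T[:3,:3]=s['tool_rot'];T[:3,3]=s['eef_pos']
    return p,T@p['mount']
def pix2plane(p,M,uv,z):
    K=p['camera_matrix']; d=np.array([(uv[0]-K[0,2])/K[0,0],(uv[1]-K[1,2])/K[1,1]]); x=d.copy()
    for _ in range(20): x=d/(1+p['k1']*(x@x))
    r=M[:3,:3]@np.r_[x,1]; o=M[:3,3]; return o+r*(z-o[2])/r[2]
def proj(p,M,X):
    c=M[:3,:3].T@(np.asarray(X)-M[:3,3]); x=c[:2]/c[2]; x=x*(1+p['k1']*(x@x)); K=p['camera_matrix']
    return np.array([K[0,0]*x[0]+K[0,2],K[1,1]*x[1]+K[1,2]])
E
python3 - <<'E'
from h import *
yaw=np.radians(-100.4)
print(manip.solve_ik([.44,-.15,.32],rot(yaw)),manip.solve_ik([.44,-.15,.32],rot(yaw+np.pi)))
ori=rot(yaw)
for y in (yaw,):
    for q in ([.457,.107,.1],[.457,-.09,.04],[.457,-.09,.1]): print(manip.solve_ik(q,rot(y,.26)),manip.solve_ik(q,rot(y+np.pi,-.26)))
manip.movep([.45,-.12,.32],ori)
p,M=wrist('w1'); np.savez('w1.npz',M=M,K=p['camera_matrix'],k1=p['k1'])
print(p['mount'],M[:3,3],manip.sense()['t'])
for q in ['grinder','spout','dial_axis','dial_tip','index_mark','start_top']:
    print(q,[(np.round(d['point'],4).tolist(),round(d['conf'],2)) for d in manip.tip_of(p,q)][:3])
cv2.imwrite('pics/w1b.png',cv2.resize(p['image'][:,:,::-1],(800,600),interpolation=cv2.INTER_CUBIC))
E
```

```text
[-5.47346621e-01 -2.58926073e-01  1.93444766e+00 -4.44089210e-16
  1.46607107e+00  2.77576028e+00] [-5.47346621e-01 -2.58926073e-01  1.93444766e+00 -4.44089210e-16
  1.46607107e+00 -3.65832378e-01]
[ 0.15366992  0.04076464  2.09465523 -0.27463597  1.10886974 -2.67072854] [ 0.15366992  0.04076464  2.09465523 -0.27463597  1.10886974  0.47086411]
None [-0.26359879  0.07432404  2.1925246  -0.33837419  0.88172831  0.13519839]
None [-0.26359879 -0.03047127  2.16623475 -0.30816523  1.00605558  0.08381043]Traceback (most recent call last):
  File "<stdin>", line 7, in <module>
rig.PlanningError: the arm cannot take that pose within its joint ranges
```

Run:
```python
from h import *
yaw=np.radians(-100.4)
manip.movep([.445,-.15,.32],rot(yaw+np.pi))
p,M=wrist('w1'); np.savez('w1.npz',M=M,K=p['camera_matrix'],k1=p['k1'])
print(p['mount'],M[:3,3],manip.sense()['t'])
for q in ['grinder','spout','dial_axis','dial_tip','index_mark','start_top']:
    print(q,[(np.round(d['point'],4).tolist(),round(d['conf'],2)) for d in manip.tip_of(p,q)][:3])
cv2.imwrite('pics/w1b.png',cv2.resize(p['image'][:,:,::-1],(800,600),interpolation=cv2.INTER_CUBIC))
```

```text
[[ 2.15822433e-04 -9.61136279e-01 -2.76074276e-01  6.90726167e-02]
 [ 9.99999379e-01  5.09259436e-04 -9.91202168e-04  9.10852783e-04]
 [ 1.09327379e-03 -2.76073890e-01  9.61135793e-01 -1.60530177e-01]
 [ 0.00000000e+00  0.00000000e+00  0.00000000e+00  1.00000000e+00]] [ 0.45849318 -0.0829769   0.48024651] 3.0417
grinder [([0.4484, -0.148, -0.0015], 0.81)]
spout [([0.4565, -0.0853, 0.0504], 0.74)]
dial_axis [([0.4385, -0.2129, 0.133], 0.87), ([0.4428, -0.1453, -0.0018], 0.21)]
dial_tip [([0.3987, -0.215, 0.1162], 0.85)]
index_mark [([0.4327, -0.1755, 0.1083], 0.5)]
start_top [([0.4508, -0.1415, 0.1177], 0.49)]
```

View pics/w1b.png

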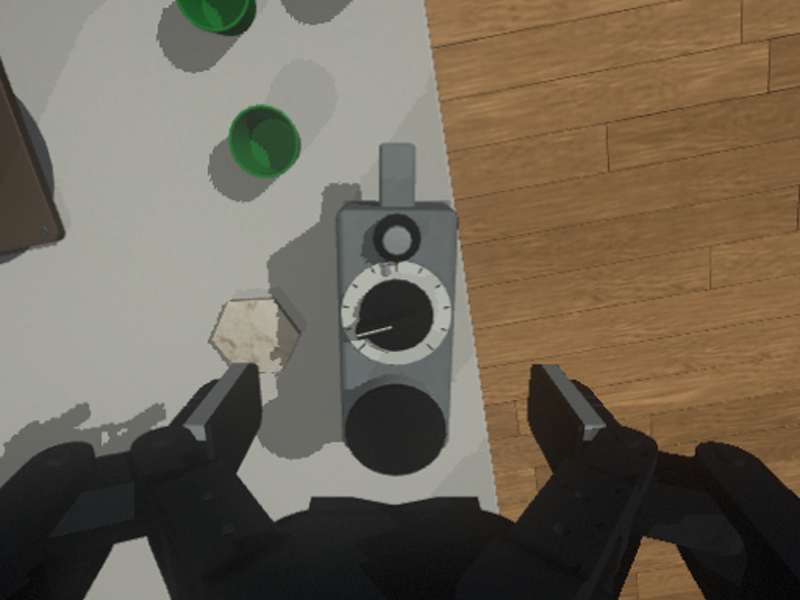

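The wrist view (800-px scale) shows the dial centre at (396,313) and the pointer at lower left, ending near (358,336). The clip is at (388,268), towards the button, and the snout tip is at (397,143). So q is about 0.6 now and the clip is at roughly 2.2. Next I'll zoom in for the grinder fit and look at the cup from above.

Run:
```python
from h import *
im=cv2.imread('pics/w1.png'); cv2.imwrite('pics/w1c.png',cv2.resize(im[85:235,190:320],None,fx=4,fy=4,interpolation=cv2.INTER_CUBIC))
yaw=np.radians(-100.4)
manip.movep([.455,.05,.25],rot(yaw+np.pi))
p,M=wrist('w2'); np.savez('w2.npz',M=M,K=p['camera_matrix'],k1=p['k1'])
for q in ['cup_mid','spout','grinder','start_top']:
    print(q,[(np.round(d['point'],4).tolist(),round(d['conf'],2)) for d in manip.tip_of(p,q)][:3])
cv2.imwrite('pics/w2b.png',cv2.resize(p['image'][:,:,::-1],(800,600),interpolation=cv2.INTER_CUBIC))
print(manip.sense()['t'])
```

```text
cup_mid [([0.4569, 0.1034, 0.0167], 0.88), ([0.3354, -0.0423, 0.0201], 0.86), ([0.3326, 0.0837, 0.0225], 0.8)]
spout [([0.4618, -0.0854, 0.051], 0.9)]
grinder [([0.4468, -0.1474, -0.001], 0.88)]
start_top [([0.4504, -0.1415, 0.1168], 0.66)]
4.45
```

View pics/w1c.png

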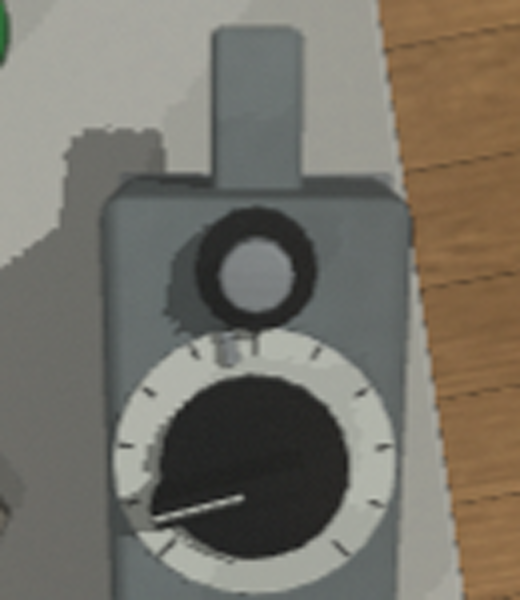

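View pics/w2b.png

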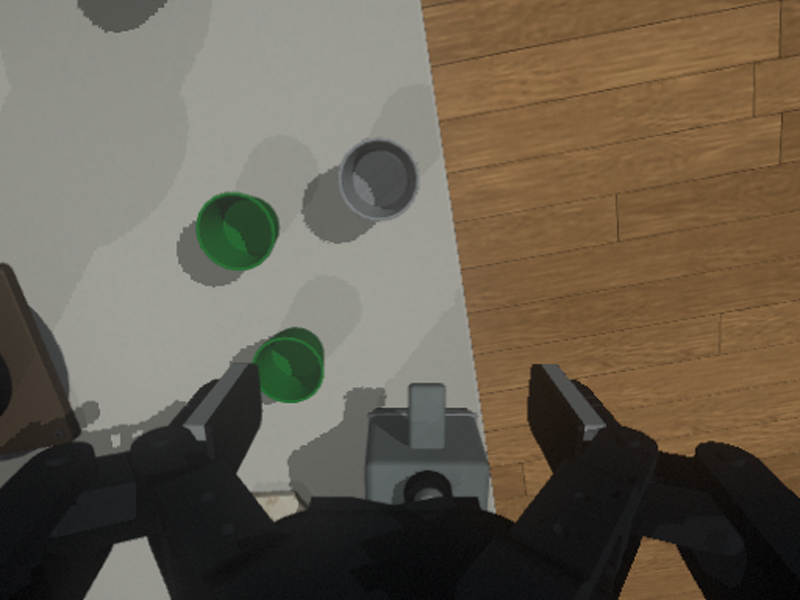

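Crop w1c shows the snout tip edge from (212,30) to (301,30), the block's front edge at row 198, the button at (256,276), and the scale circle centred on (255,460). The clip is at (230,349). In w2b the steel cup's rim is centred on (379,179). I'll fit from these pixels.

Run:
```python
from h import *
d=dict(np.load('w1.npz')); p={'camera_matrix':d['K'],'k1':float(d['k1'])}; M=d['M']
c=lambda u,v:np.array([u,v])/4+[190,85]-.375
pts=[((212,28),.078,(-82,-16)),((301,28),.078,(-82,16)),((107,198),.1,(-27,-52)),((411,198),.1,(-27,52)),((256,276),.116,(-4,0)),((255,460),.104,(65,0))]
W=[];L=[]
for uv,z,l in pts: W.append(pix2plane(p,M,c(*uv),z)[:2]); L.append(np.array(l)/1e3)
W=np.array(W);L=np.array(L)
# own +y is left of +x: in picture +x down => +y right
w=W-W.mean(0); l=L-L.mean(0)
yaw=np.arctan2((l[:,0]*w[:,1]-l[:,1]*w[:,0]).sum(),(l*w).sum())
R=np.array([[np.cos(yaw),-np.sin(yaw)],[np.sin(yaw),np.cos(yaw)]]); o=W.mean(0)-R@L.mean(0)
print(np.degrees(yaw),o,'res mm',np.round(1e3*((W-o)@R-L),1).tolist())
print('spout',o+R@[-.062,0],'start',o+R@[-.004,0],'dial',o+R@[.065,0])
cl=(pix2plane(p,M,c(230,349),.106)[:2]-o)@R-[.065,0]; a=np.arctan2(cl[1],cl[0]); print('clip r',np.hypot(*cl),'q',(-.785-a)%(2*np.pi))
for uv in ((157,520),(243,497)):
    t=(pix2plane(p,M,c(*uv),.130)[:2]-o)@R-[.065,0]; print('ptr',t,'q',(-.785-np.arctan2(t[1],t[0]))%(2*np.pi))
d=dict(np.load('w2.npz')); p={'camera_matrix':d['K'],'k1':float(d['k1'])}; M=d['M']
q=lambda u,v:np.array([u,v])*.64-.18
for uv in ((379,179),(340,179),(417,179),(379,139),(379,219)): print('cup',(pix2plane(p,M,q(*uv),.042)))
print('snout tip',(pix2plane(p,M,q(410,385),.078)),pix2plane(p,M,q(445,385),.078),'expect',o+R@[-.082,-.016],o+R@[-.082,.016])
```

```text
-100.57430906047047 [ 0.44816176 -0.14853039] res mm [[1.6, 1.0], [1.5, -1.5], [0.2, 3.1], [-0.0, -1.9], [-0.0, -0.3], [-3.3, -0.4]]
spout [ 0.45953941 -0.08758329] start [ 0.4488958  -0.14459832] dial [ 0.43623357 -0.21242655]
clip r 0.04372356720920709 q 2.1533657042970007
ptr [ 0.0085127  -0.03222539] q 0.5275344491368431
ptr [ 0.00048579 -0.00431872] q 0.673782082503609
cup [0.45437252 0.10550161 0.042     ]
cup [0.42388597 0.11110775 0.042     ]
cup [0.48407428 0.10005955 0.042     ]
cup [0.460093   0.13521207 0.042     ]
cup [0.44838174 0.07440351 0.042     ]
snout tip [ 0.44970597 -0.05854218  0.078     ] [ 0.47784326 -0.06371829  0.078     ] expect [ 0.44748134 -0.06498677] [ 0.47893791 -0.07085911]
```

```bash
cat >> h.py <<'E'
yaw=np.radians(-100.57); o=np.array([.44816,-.14853]); Rg=np.array([[np.cos(yaw),-np.sin(yaw)],[np.sin(yaw),np.cos(yaw)]])
g=lambda x,y=0.: o+Rg@[x,y]
E
python3 - <<'E'
from h import *
A=rot(yaw+np.pi,-.23); zt=A[:,2]
tcp=lambda xy,z: np.r_[xy,z]+.005*zt
cup=np.array([.4545,.1055]); sp=g(-.062)
for xy in (cup,sp): assert manip.solve_ik(tcp(xy,.034),A) is not None
manip.movep(tcp(cup,.034)-.08*zt,A)
print(manip.move_linear(tcp(cup,.034),feed=.08,guard=6))
manip.grab(20); s=manip.sense(); print(s['gripper_width'],s['finger_force'],s['ft_force'],s['t'])
pre=sp-Rg@[.012,0]
print(manip.move_linear(tcp(pre,.034),feed=.08,guard=8), manip.sense()['ft_force'])
end=sp+Rg@[.010,0]
print(manip.move_linear(tcp(end,.034),feed=.02,guard=5))
s=manip.sense(); print(s['t'],s['eef_pos'],s['gripper_width'],s['ft_force'],'local G',Rg.T@((s['eef_pos']-.005*zt)[:2]-o))
for c in('top','scene'):
    p=manip.read_camera(c); print([(np.round(d['point'],4).tolist(),round(d['conf'],2)) for d in manip.tip_of(p,'cup_mid')])
E
```

```text
False
9.56054236562702e-05 0.0 [-0.18515389  0.05987212 -0.22950398] 7.0667
True [0.47694579 4.1639758  1.79634918]
True
9.3 [ 0.46063395 -0.06324959  0.02829637] 0.00042837117675414077 [-0.0287898  -0.06417561  0.25073404] local G [-0.08726139 -0.00338127]
[([0.3395, -0.0473, 0.0203], 0.65), ([0.4543, 0.1063, 0.0228], 0.6)]
[([0.3289, 0.0866, 0.0194], 0.95), ([0.4527, 0.1052, 0.0244], 0.8), ([0.3444, -0.0426, 0.022], 0.59)]
```

Run:
```python
from h import *
p,M=wrist('w3')
t=manip.read_camera('top')['image'][:,:,::-1]
cv2.imwrite('pics/m3.png',np.hstack([cv2.resize(p['image'][:,:,::-1],(400,300)),cv2.resize(t[140:240,190:323],(400,300),interpolation=cv2.INTER_CUBIC)]))
print(manip.sense()['tool_rot'].round(3).tolist(), [(np.round(d['point'],4).tolist(),round(d['conf'],2)) for d in manip.tip_of(p,'cup_mid')])
```

```text
[[0.182, 0.982, -0.042], [0.958, -0.186, -0.219], [-0.223, -0.0, -0.975]] []
```

View pics/m3.png

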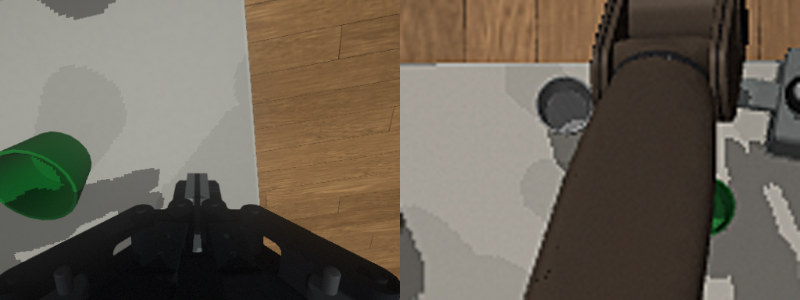

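The cup (pixel (565,103) in the right panel) is still upright at its old spot, and the gripper closed on nothing. I'll back out, go over the cup again and look before closing.

Run:
```python
from h import *
A=rot(yaw+np.pi,-.23); zt=A[:,2]
tcp=lambda xy,z: np.r_[xy,z]+.005*zt
s=manip.sense()
manip.move_linear(s['eef_pos']-Rg@[.03,0]@np.eye(2,3),feed=.15)
manip.move_linear(manip.sense()['eef_pos']+[0,0,.11],feed=.2)
manip.gripper_open()
cup=np.array([.4545,.1055])
p,M=wrist('w4'); print([(np.round(d['point'],4).tolist(),round(d['conf'],2)) for d in manip.tip_of(p,'cup_mid')])
manip.movep(tcp(cup,.034)-.08*zt,A)
print(manip.move_linear(tcp(cup,.034),feed=.1,guard=6))
s=manip.sense(); print(s['eef_pos'],s['ft_force'],s['gripper_width'],s['t'])
p2,M=wrist('w5'); print([(np.round(d['point'],4).tolist(),round(d['conf'],2)) for d in manip.tip_of(p2,'cup_mid')])
t=manip.read_camera('scene')['image'][:,:,::-1]
cv2.imwrite('pics/m4.png',np.hstack([cv2.resize(p2['image'][:,:,::-1],(400,300)),cv2.resize(t[160:260,180:313],(400,300),interpolation=cv2.INTER_CUBIC)]))
```

```text
[([0.3294, 0.084, 0.0224], 0.94), ([0.3378, -0.0451, 0.0203], 0.68)]
False
[0.45498896 0.1043893  0.02974126] [-0.17684912 -0.14732908  0.99745191] 0.0852799577511653 13.2167
[([0.4575, 0.1056, 0.0205], 0.89), ([0.334, 0.0891, 0.0234], 0.88)]
```

View pics/m4.png

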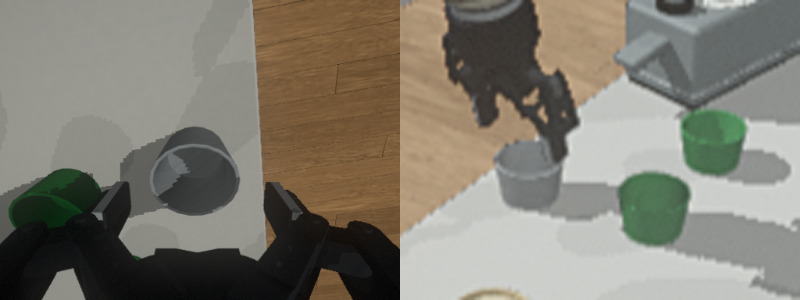

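The left panel shows the open fingertips at (130,183) and (267,183), with the rim centre at (194,178). In the right panel the near finger seems to end at about rim height. I'll check the tip positions numerically.

Run:
```python
from h import *
p,M=wrist('w6'); T=p['mount']
# tips of inner pad face: ray cut with the plane tool y=+-0.0425
for uv in ((131,183),(266,183),(105,215)):
    K=p['camera_matrix']; u=np.array(uv)*1.28; P={**p}
    d=np.array([(u[0]-K[0,2])/K[0,0],(u[1]-K[1,2])/K[1,1]]); x=d.copy()
    for _ in range(20): x=d/(1+p['k1']*(x@x))
    r=T[:3,:3]@np.r_[x,1]; k=((.0425 if r[1]>0 else -.0425)-T[1,3])/r[1]; X=T[:3,3]+k*r
    print(uv,'tool',X.round(4),'world',(M@np.linalg.inv(T)@np.r_[X,1])[:3].round(4))
for uv in ((151,180),(239,180),(194,146),(194,214)): print('rim',pix2plane(p,M,np.array(uv)*1.28,.042).round(4))
```

```text
(131, 183) tool [ 0.0044 -0.0425 -0.0249] world [0.415  0.1222 0.0531]
(266, 183) tool [ 0.0098  0.0425 -0.0359] world [0.5    0.1142 0.0627]
(105, 215) tool [ 0.0083 -0.0425 -0.0675] world [0.4174 0.1354 0.0938]
rim [0.4243 0.1142 0.042 ]
rim [0.486  0.1027 0.042 ]
rim [0.4597 0.1359 0.042 ]
rim [0.4481 0.0756 0.042 ]
```

Run:
```python
from h import *
p,M=wrist('w7'); T=p['mount']
for X in ((.011,0,.014),(-.011,0,.014),(.011,0,-.01),(-.011,0,-.01),(.011,-.0425,.001),(-.011,-.0425,.001),(.011,-.0425,-.025),(.011,.0425,.001)): print(X,(proj(p,T,X)/1.28).round(0))
print(manip.sense()['eef_pos'],T.round(3).tolist(),p['camera_matrix'].tolist(),p['k1'])
im=cv2.imread('pics/w5.png');im3=cv2.imread('pics/w3.png')
cv2.imwrite('pics/m5.png',np.hstack([cv2.resize(im3[200:300,200:300],(400,400)),cv2.resize(im[210:310,100:200],(400,400))]))
```

```text
(0.011, 0, 0.014) [196. 155.]
(-0.011, 0, 0.014) [196. 180.]
(0.011, 0, -0.01) [196. 165.]
(-0.011, 0, -0.01) [196. 193.]
(0.011, -0.0425, 0.001) [140. 160.]
(-0.011, -0.0425, 0.001) [142. 187.]
(0.011, -0.0425, -0.025) [130. 174.]
(0.011, 0.0425, 0.001) [252. 160.]
[0.45477029 0.10457654 0.02972705] [[0.0, -0.961, -0.276, 0.069], [1.0, 0.001, -0.001, 0.001], [0.001, -0.276, 0.961, -0.16], [0.0, 0.0, 0.0, 1.0]] [[289.16804354299603, 0.0, 252.05029405114462], [0.0, 289.16804354299603, 185.63715829086462], [0.0, 0.0, 1.0]] -0.015698784165338882
```

View pics/m5.png

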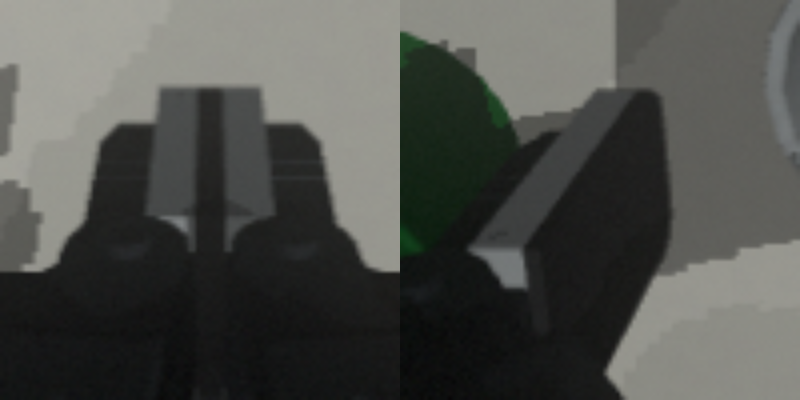

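Projecting the nominal shut tip puts it at row 155, but it shows at row 173. The real fingertips therefore sit roughly 40 mm behind where the TCP figures say. I'll measure that with a guarded touch on the bare worktop.

Run:
```python
from h import *
A=rot(yaw+np.pi,-.23)
manip.move_linear(manip.sense()['eef_pos']+[0,0,.07],feed=.2)
manip.grab(20)
manip.movep([.455,.02,.06],A)
try: print(manip.move_linear([.455,.02,-.03],feed=.05,guard=4))
except Exception as e: print(e)
s=manip.sense(); print(s['eef_pos'],s['ft_force'],s['t'],s['gripper_width'])
```

```text
True
[ 0.45482637  0.01994846 -0.01680121] [-1.41762877  0.6771228   4.79443532] 16.5667 -0.00017355902111187502
```

Contact came at TCP z = -0.0168, so the real fingertips are 34 mm shorter than stated. I'll use TCP = grasp point + 0.039 z_tool from here and repeat the slide.

Run:
```python
from h import *
A=rot(yaw+np.pi,-.23); zt=A[:,2]
tcp=lambda xy,z: np.r_[xy,z]+.039*zt
cup=np.array([.4545,.1055]); sp=g(-.062)
for xy in (cup,sp): assert manip.solve_ik(tcp(xy,.034),A) is not None
manip.move_linear(manip.sense()['eef_pos']+[0,0,.08],feed=.2)
manip.gripper_open()
manip.movep(tcp(cup,.034)-.07*zt,A)
print(manip.move_linear(tcp(cup,.034),feed=.1,guard=6))
manip.grab(20); s=manip.sense(); print(s['gripper_width'],s['finger_force'],s['ft_force'],s['t'])
if s['gripper_width']<.05: raise SystemExit
pre=sp-Rg@[.012,0]
print(manip.move_linear(tcp(pre,.034),feed=.08,guard=8), manip.sense()['ft_force'])
end=sp+Rg@[.010,0]
print(manip.move_linear(tcp(end,.034),feed=.02,guard=4))
s=manip.sense(); print(s['t'],s['eef_pos'],s['gripper_width'],s['ft_force'],'local G',Rg.T@((s['eef_pos']-.039*zt)[:2]-o))
for c in('top','scene'):
    p=manip.read_camera(c); print([(np.round(d['point'],4).tolist(),round(d['conf'],2)) for d in manip.tip_of(p,'cup_mid')])
```

```text
False
0.06421052909917033 21.091598854400218 [-2.05492273  0.43670038  6.50224178] 19.5583
False [0.34941134 3.4925566  6.92206111]
True
22.3917 [ 0.46130954 -0.08766334 -0.00251418] 0.06396830931359031 [ 0.40689732 -0.81343867  1.95161443] local G [-0.07113708  0.00176123]
[([0.33, 0.0801, 0.02], 0.46)]
[([0.3249, 0.0868, 0.021], 0.78), ([0.4649, -0.0796, 0.0283], 0.74), ([0.3402, -0.0432, 0.0222], 0.73), ([0.3289, 0.3205, -0.0], 0.53)]
```

Run:
```python
from h import *
A=rot(yaw+np.pi,-.23); zt=A[:,2]
for i in range(7):
    s=manip.sense(); G=Rg.T@((s['eef_pos']-.039*zt)[:2]-o)
    print(G.round(4),(Rg.T@s['ft_force'][:2]).round(1),s['ft_force'][2].round(1),s['eef_pos'][2].round(4),s['gripper_width'].round(4))
    if i==6 or (Rg.T@s['ft_force'][:2])[0]<-4: break
    tgt=g(-.071+.0023*(i+1),0.); manip.move_linear(np.r_[tgt,.034]+.039*zt,feed=.02,guard=10)
p,M=wrist('w8'); sc=manip.read_camera('scene')['image'][:,:,::-1]
cv2.imwrite('pics/m8.png',np.hstack([cv2.resize(p['image'][:,:,::-1],(400,300)),cv2.resize(sc[140:240,220:353],(400,300),interpolation=cv2.INTER_CUBIC)]))
print(s['t'])
```

```text
Traceback (most recent call last):
AttributeError: 'float' object has no attribute 'round'
```

Run:
```python
from h import *
A=rot(yaw+np.pi,-.23); zt=A[:,2]
for i in range(8):
    s=manip.sense(); G=Rg.T@((s['eef_pos']-.039*zt)[:2]-o); f=np.r_[Rg.T@s['ft_force'][:2],s['ft_force'][2]]
    print(G.round(4),f.round(1),round(s['eef_pos'][2],4),round(s['gripper_width'],4))
    if i==7 or f[0]<-5: break
    tgt=g(-.071+.0023*(i+1),0.); manip.move_linear(np.r_[tgt,.034]+.039*zt,feed=.02,guard=10)
print(s['t'])
for c in('top','scene','wrist'):
    p=manip.read_camera(c); print(c,[[(np.round(d['point'],4).tolist(),round(d['conf'],2)) for d in manip.tip_of(p,q)] for q in ('cup_mid','spout')])
```

```text
[-0.0712  0.0017] [1.2 0.7 3.6] -0.0025 0.0645
[-0.07    0.0019] [-0.6  0.1  1.9] -0.0025 0.064
[-0.0689  0.002 ] [0.6 0.  1.3] -0.0024 0.064
[-0.0677  0.0022] [-0.1  1.5  1. ] -0.0024 0.064
[-0.0664  0.0023] [1.1 0.6 1.2] -0.0023 0.0641
[-0.065   0.0022] [-0.   0.6  1.6] -0.0023 0.0641
[-0.0635  0.0022] [-0.2 -0.   1.7] -0.0023 0.064
[-0.0622  0.0023] [-0.3  0.2  2. ] -0.0022 0.064
24.2333
top [[([0.3329, 0.0791, 0.0216], 0.46)], [([0.46, -0.087, 0.0535], 0.81)]]
scene [[([0.3276, 0.0873, 0.0198], 0.9), ([0.3416, -0.0403, 0.0199], 0.76), ([0.4605, -0.088, 0.0238], 0.49)], [([0.4576, -0.0872, 0.0453], 0.6)]]
wrist [[([0.4653, -0.0895, 0.0186], 0.76)], [([0.4604, -0.0842, 0.0542], 0.6)]]
```

Run:
```python
from h import *
A=rot(yaw+np.pi,-.23); zt=A[:,2]
for i in range(6):
    tgt=g(-.0557+.002*i,-.002); manip.move_linear(np.r_[tgt,.034]+.039*zt,feed=.02,guard=10)
    s=manip.sense(); G=Rg.T@((s['eef_pos']-.039*zt)[:2]-o); f=np.r_[Rg.T@s['ft_force'][:2],s['ft_force'][2]]
    print(G.round(4),f.round(1),round(s['eef_pos'][2],4),round(s['gripper_width'],4))
    if f[0]<-3.5: break
print(s['t'])
```

```text
[-0.0618  0.0023] [-2.6  0.6  3.5] -0.0022 0.0647
[-0.0619  0.0023] [-3.1 -0.5  3.6] -0.0022 0.0642
[-0.0621  0.0023] [-4.1  0.8  3.5] -0.0022 0.0641
25.4583
```

Run:
```python
from h import *
A=rot(yaw+np.pi,-.23); zt=A[:,2]
def rep(m):
    s=manip.sense(); z=s['tool_rot'][:,2]; G=Rg.T@((s['eef_pos']-.039*z)[:2]-o); print(m,G.round(4),(Rg.T@s['ft_force'][:2]).round(1),round(s['ft_force'][2],1),np.degrees(np.arccos(z@zt)).round(2)); return s
s=rep('now')
r=manip.move_linear(np.r_[g(-.064,0),.034]+.039*zt,feed=.02); s=rep(r)
manip.pause(.2); s=rep('p')
for c in('scene','wrist'):
    p=manip.read_camera(c); print(c,[[(np.round(Rg.T@(np.array(d['point'][:2])-o),4).tolist(),round(d['conf'],2)) for d in manip.tip_of(p,q)] for q in ('cup_mid','spout')])
```

```text
now [-0.0613  0.0015] [-4.1  0.8] 3.5 1.72
False [-0.062   0.0012] [ 2.2 -0.6] 7.5 1.8
p [-0.062   0.0012] [2. 1.] 7.3 1.8
scene [[([-0.206, -0.1611], 0.73), ([-0.0845, -0.1238], 0.69), ([-0.0622, 0.003], 0.49)], [([-0.061, -0.0015], 0.61)]]
wrist [[([-0.0597, 0.0059], 0.62)], [([-0.0656, -0.0005], 0.72)]]
```

Run:
```python
from h import *
manip.gripper_open()
s=manip.sense(); z=s['tool_rot'][:,2]
print(manip.move_linear(s['eef_pos']-.15*z,feed=.15,guard=8),manip.sense()['ft_force'])
B=rot(yaw+np.pi)
manip.movep(np.r_[g(-.10),.22],B)
manip.pause(.3); p,M=wrist('w9'); np.savez('w9.npz',M=M,K=p['camera_matrix'],k1=p['k1'])
print([[(np.round(Rg.T@(np.array(d['point'][:2])-o),4).tolist(),round(d['conf'],2)) for d in manip.tip_of(p,q)] for q in ('cup_mid','spout','start_top')])
manip.movep(np.r_[g(.0),.20],B)
manip.pause(.3); p2,M2=wrist('w10'); np.savez('w10.npz',M=M2,K=p['camera_matrix'],k1=p['k1'])
for q in ('dial_axis','dial_tip','index_mark','start_top'): print(q,[(np.round(Rg.T@(np.array(d['point'][:2])-o),4).tolist(),round(d['point'][2],3),round(d['conf'],2)) for d in manip.tip_of(p2,q)])
print(manip.sense()['t'])
print('dial px',proj(p2,M2,np.r_[g(.065),.108]),'cup px',proj(p,M,np.r_[g(-.062),.042]))
c1=proj(p,M,np.r_[g(-.062),.042]).astype(int);c2=proj(p2,M2,np.r_[g(.05),.108]).astype(int)
def crop(im,c,w,h):
    x=int(np.clip(c[0]-w//2,0,512-w));y=int(np.clip(c[1]-h//2,0,384-h));print('crop',x,y);return im[y:y+h,x:x+w,::-1]
a=cv2.resize(crop(p['image'],c1,130,150),None,fx=3,fy=4,interpolation=cv2.INTER_CUBIC)
b=cv2.resize(crop(p2['image'],c2,130,200),None,fx=3,fy=3,interpolation=cv2.INTER_CUBIC)
a=cv2.resize(crop(p['image'],c1,130,200),None,fx=3,fy=3,interpolation=cv2.INTER_CUBIC)
cv2.imwrite('pics/m10.png',np.hstack([a,b]))
```

```text
False [ 0.17327195  0.08038024 -0.72310372]
[[([-0.2073, -0.1547], 0.74), ([-0.0836, -0.1242], 0.72)], [([-0.067, 0.0015], 0.94)], [([-0.0038, 0.0002], 0.7)]]
dial_axis [([0.0625, -0.0017], 0.126, 0.94)]
dial_tip [([0.0738, -0.0369], 0.116, 0.92)]
index_mark [([0.0223, -0.0085], 0.111, 0.38)]
start_top [([-0.067, 0.0006], 0.051, 0.74), ([-0.0036, -0.0009], 0.119, 0.57)]
29.7333
dial px [250.98535615 247.35861879] cup px [252.89182966 194.14443361]
crop 187 119
crop 185 133
crop 187 94
```

View pics/m10.png

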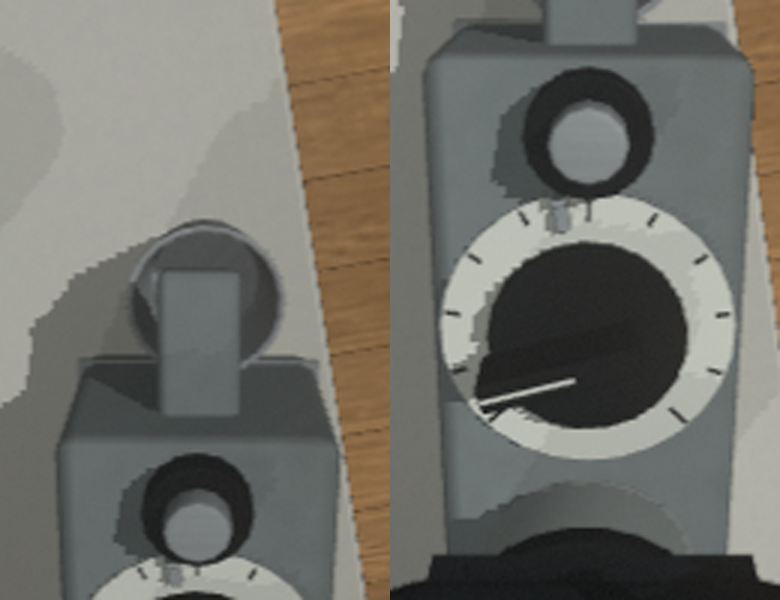

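Left panel: the cup rim spans columns 132–284 and its far edge is at row 219. The snout spans columns 160–240 with its tip at row 270. Right panel: the dial centre is near (588,335), the pointer runs (482,404)–(575,381), and the clip is at (559,216). Computing positions:

Run:
```python
from h import *
def L(n):
    d=dict(np.load(n)); return {'camera_matrix':d['K'],'k1':float(d['k1'])},d['M']
loc=lambda X:(1e3*Rg.T@(X[:2]-o)).round(1)
p,M=L('w9.npz'); c=lambda u,v:np.array([u,v])/3+[187,94]-.33
print('rim L,R,far',[loc(pix2plane(p,M,c(*q),.042)) for q in ((132,290),(284,290),(208,219),(133,275),(281,275))])
print('snout tip',[loc(pix2plane(p,M,c(*q),.078)) for q in ((160,272),(240,272))],'block',[loc(pix2plane(p,M,c(*q),.1)) for q in ((60,441),(337,441))],'base',[loc(pix2plane(p,M,c(*q),.0)) for q in ((81,358),(316,358))],'btn',loc(pix2plane(p,M,c(198,532),.118)))
p,M=L('w10.npz'); c=lambda u,v:np.array([u-390,v])/3+[185,133]-.33
P=lambda u,v,z:loc(pix2plane(p,M,c(u,v),z))
top,bot,lf,rt=P(588,195,.104),P(588,460,.104),P(441,325,.104),P(736,325,.104)
print('scale',top,bot,lf,rt,'disc',P(588,241,.108),P(588,429,.108),P(488,335,.108),P(688,335,.108),'btn',P(589,146,.118))
ce=np.array([(top[0]+bot[0])/2,(lf[1]+rt[1])/2]); 
for q,z in (((559,218),.106),((482,404),.13),((575,381),.13),((589,210),.104)):
    v=P(*q,z)-ce; print(q,v,np.hypot(*v),'q',(-.785-np.arctan2(v[1],v[0]))%(2*np.pi))
a,b=P(482,404,.13),P(575,381,.13); v=a-b; print('line q',(-.785-np.arctan2(v[1],v[0]))%(2*np.pi))
```

```text
rim L,R,far [array([-66.8, -27.1]), array([-66.9,  34.6]), array([-96.3,   3.6]), array([-73.1, -26.5]), array([-73.3,  33.2])]
snout tip [array([-84.6, -13.9]), array([-84.6,  14.9])] block [array([-28.5, -49. ]), array([-28.8,  49.1])] base [array([-20.7, -55. ]), array([-21. ,  54.8])] btn [-3.5 -0. ]
scale [15.6 -0.4] [111.3  -0.3] [ 60.4 -48.3] [60.2 48. ] disc [29.3 -0.3] [96.5 -0.3] [ 61.8 -32.5] [61.7 31.9] btn [-4.1 -0. ]
(559, 218) [-40.95  -9.25] 41.98172221336328 q 2.134435800402786
(482, 404) [  9.95 -32.05] 33.55897793437697 q 0.48477795700789705
(575, 381) [ 2.05 -3.95] 4.450280890011329 q 0.3070744827991302
(589, 210) [-42.95   0.15] 42.95026193168093 q 2.3600850724524243
line q 0.5117319365838698
```

The cup is about right along the snout axis (-62 mm) but roughly 3 mm off sideways. A self-centring re-grip shifted -3.5 mm will mend that before the dial.

Run:
```python
from h import *
A=rot(yaw+np.pi,-.23); zt=A[:,2]
T=np.r_[g(-.062,-.0035),.034]+.039*zt
manip.movep(T-.10*zt,A)
print(manip.move_linear(T,feed=.12,guard=6))
manip.grab(20); manip.pause(.2)
s=manip.sense(); z=s['tool_rot'][:,2]; print(Rg.T@((s['eef_pos']-.039*z)[:2]-o),s['gripper_width'],s['ft_force'])
manip.gripper_open()
s=manip.sense(); z=s['tool_rot'][:,2]; print(Rg.T@((s['eef_pos']-.039*z)[:2]-o))
print(manip.move_linear(s['eef_pos']-.13*z,feed=.2,guard=8))
manip.grab(20)
B=rot(yaw+np.pi)
manip.movep(np.r_[g(-.10),.22],B)
manip.pause(.2); p,M=wrist('w11')
# rim extremes: print row profile edges at the rows used before
np.savez('w11.npz',M=M,K=p['camera_matrix'],k1=p['k1'])
g1=cv2.cvtColor(cv2.imread('pics/w11.png'),cv2.COLOR_BGR2GRAY); g0=cv2.cvtColor(cv2.imread('pics/w9.png'),cv2.COLOR_BGR2GRAY)
for r in (188,190,192):
  for im in (g0,g1): print(r,im[r,224:246].tolist(),im[r,268:290].tolist())
print(manip.sense()['t'])
```

```text
False
[-0.06213314 -0.0021796 ] 0.06392434648921687 [-1.06169978  1.84611174  4.26340931]
[-0.06207141 -0.00370461]
False
188 [106, 106, 106, 105, 106, 102, 95, 84, 76, 84, 86, 90, 92, 101, 102, 85, 82, 96, 105, 111, 110, 111] [77, 75, 77, 77, 72, 64, 61, 60, 57, 57, 69, 96, 122, 140, 152, 150, 150, 151, 151, 152, 152, 152]
188 [113, 114, 126, 120, 83, 76, 90, 92, 95, 98, 109, 124, 129, 129, 121, 98, 86, 99, 112, 119, 117, 117] [81, 76, 66, 64, 63, 63, 60, 88, 119, 131, 147, 162, 162, 161, 162, 160, 161, 160, 162, 161, 161, 161]
190 [106, 106, 105, 105, 104, 93, 85, 71, 56, 73, 89, 92, 94, 100, 99, 83, 83, 96, 106, 111, 111, 110] [77, 75, 77, 76, 71, 63, 61, 61, 60, 57, 59, 87, 114, 134, 149, 151, 153, 152, 152, 152, 152, 151]
190 [113, 106, 98, 91, 70, 75, 93, 95, 99, 100, 108, 122, 129, 128, 122, 99, 85, 99, 113, 118, 116, 117] [82, 77, 66, 65, 65, 63, 62, 73, 105, 129, 147, 161, 161, 162, 161, 161, 161, 161, 161, 162, 161, 161]
192 [107, 106, 102, 97, 95, 90, 82, 65, 52, 55, 75, 93, 95, 98, 91, 80, 82, 96, 106, 111, 110, 110] [76, 76, 76, 72, 65, 64, 63, 60, 59, 58, 58, 71, 99, 123, 140, 151, 151, 151, 150, 151, 151, 152]
192 [111, 107, 94, 78, 61, 57, 57, 81, 99, 102, 104, 117, 129, 128, 119, 97, 85, 100, 112, 118, 118, 116] [76, 69, 66, 66, 65, 64, 64, 63, 87, 115, 141, 156, 161, 161, 162, 162, 160, 159, 160, 161, 161, 161]
34.525
```

The cup shifted by about 3.5 mm and is now centred. Next is the dial. I'll push the lever from its trailing side with closed fingers along an arc, aiming a little short, and then measure.

```bash
cat >> h.py <<'E'
AX=np.array([.064,0.])
def pusher(q,r=.026,d=.016,z=.095,sg=1):
    a=-.785-q; u=np.array([np.cos(a),np.sin(a)]); t=np.array([np.sin(a),-np.cos(a)])
    tw=Rg@t*sg
    return np.r_[g(*(AX+r*u-d*t)),z],rot(np.arctan2(tw[1],tw[0]))
E
python3 - <<'E'
from h import *
for sg in(1,-1):
    print(sg,[ (None if (j:=manip.solve_ik(*pusher(q,sg=sg))) is None else j.round(2).tolist()) for q in (.4,1.2,2.14)])
E
```

```text
1 [[-0.73, -0.03, 2.15, -0.0, 1.01, -0.93], [-0.7, -0.07, 2.19, -0.0, 1.02, -0.1], [-0.64, -0.06, 2.19, -0.0, 1.02, 0.9]]
-1 [[-0.73, -0.03, 2.15, -0.0, 1.01, 2.21], None, [-0.64, -0.06, 2.19, -0.0, 1.02, -2.24]]
```

Run:
```python
from h import *
p0,R0=pusher(.5,d=.027)
manip.movep(p0+[0,0,.09],R0)
print(manip.move_linear(p0,feed=.12,guard=5))
for q in np.linspace(.5,1.95,8):
    h=manip.move_linear(*pusher(q),feed=.06,guard=15)
    s=manip.sense(); print(round(q,2),h,s['ft_force'].round(1),(s['eef_pos']-pusher(q)[0]).round(4))
    if h: break
P,R=pusher(q-.25); manip.move_linear(P,feed=.1); manip.move_linear(P+[0,0,.06],feed=.2)
manip.movep(np.r_[g(.0),.20],rot(yaw+np.pi)); manip.pause(.2)
p,M=wrist('w12'); np.savez('w12.npz',M=M,K=p['camera_matrix'],k1=p['k1'])
for n in ('dial_axis','dial_tip','index_mark'): print(n,[(np.round(Rg.T@(np.array(d['point'][:2])-o),4).tolist(),round(d['point'][2],3),round(d['conf'],2)) for d in manip.tip_of(p,n)])
c=proj(p,M,np.r_[g(.064),.11]).astype(int); x,y=c[0]-60,c[1]-75; print('crop',x,y)
cv2.imwrite('pics/m12.png',cv2.resize(p['image'][y:y+120,x:x+120,::-1],(600,600),interpolation=cv2.INTER_CUBIC)); print(manip.sense()['t'])
```

```text
False
0.5 False [0.2 0.2 0.7] [0.0002 0.0003 0.0005]
0.71 False [-0.4 -1.5  0.4] [ 0.0003 -0.0004  0.0004]
0.91 False [-1.  -2.6  1.3] [ 0.0001 -0.0003  0.0003]
1.12 False [-0.6 -1.   1.2] [-0. -0. -0.]
1.33 False [-1.4 -1.   0.8] [-0.0001  0.     -0.0001]
1.54 False [-2.1 -1.8  0.6] [-0.0001 -0.     -0.0001]
1.74 False [-2.2 -2.3  0.6] [-0.0001 -0.0001 -0.0001]
1.95 False [-2.1 -1.5  0.5] [-0.0002 -0.     -0.0001]
dial_axis []
dial_tip [([0.0257, -0.0154], 0.113, 0.89)]
index_mark [([0.0228, -0.0073], 0.112, 0.53)]
crop 191 171
41.15
```

View pics/m12.png

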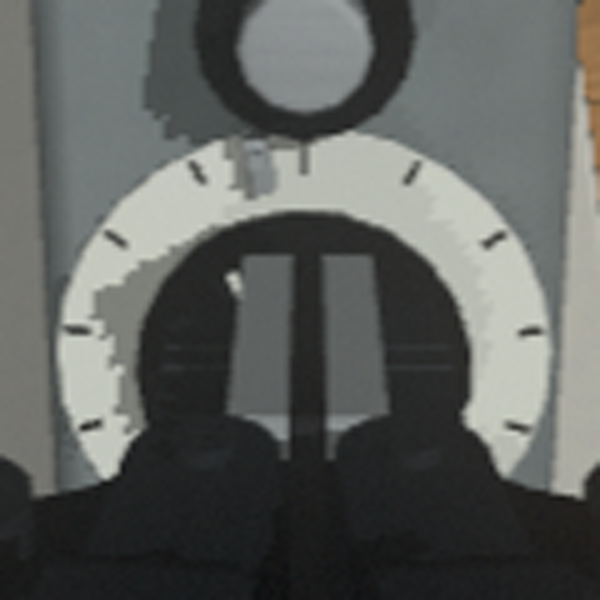

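The view (5x, offset (191,171)) shows the clip at (258,168) and the end of the white pointer line at (231,272)–(241,297). The pointer is slightly short of the clip.

Run:
```python
from h import *
d=dict(np.load('w12.npz')); p={'camera_matrix':d['K'],'k1':float(d['k1'])}; M=d['M']
c=lambda u,v:np.array([u,v])/5+[191,171]-.4
P=lambda u,v,z:1e3*Rg.T@(pix2plane(p,M,c(u,v),z)[:2]-o)
L,R_=P(57,350,.104),P(551,350,.104); t=P(304,133,.104); ce=np.array([t[0]+np.hypot(*(L-R_))/2,(L[1]+R_[1])/2]); print(L,R_,t,ce)
for n,uv,z in(('clip in',(262,190),.106),('clip',(258,168),.106),('tick',(304,160),.104),('tick2',(198,172),.104),('ptr end',(232,272),.13),('ptr b',(241,297),.13)):
    for C in (np.array([63.5,-.2]),np.array([65,0]),ce):
        v=P(*uv,z)-C; print(n,np.hypot(*v).round(1),'q',((-.785-np.arctan2(v[1],v[0]))%(2*np.pi)).round(3),end=' | ')
    print()
# precise pointer line from the bright pixels
im=cv2.cvtColor(cv2.imread('pics/w12.png'),cv2.COLOR_BGR2GRAY); print(im[222:234,234:244])
```

```text
[ 60.35925486 -48.63695598] [60.3321266  47.71532742] [15.79114285 -0.38060036] [63.96728646 -0.46081428]
clip in 38.0 q 2.143 | clip in 39.5 q 2.146 | clip in 38.4 q 2.153 | 
clip 42.4 q 2.149 | clip 43.9 q 2.151 | clip 42.8 q 2.157 | 
tick 42.4 q 2.352 | tick 43.9 q 2.348 | tick 42.9 q 2.358 | 
tick2 44.8 q 1.891 | tick2 46.2 q 1.902 | tick2 45.1 q 1.901 | 
ptr end 33.5 q 1.974 | ptr end 35.0 q 1.985 | ptr end 33.9 q 1.987 | 
ptr b 28.6 q 1.961 | ptr b 30.1 q 1.975 | ptr b 28.9 q 1.976 | 
[[ 40  38  40  39  39  60  86  94  94  94]
 [ 40  40  38  39  41  73  97  97  98  98]
 [ 39  40  39  41  42  73  98  98  97  99]
 [ 41  41  66 109 104  76  97  97  98  98]
 [ 40  42 133 191 159  96  99  97  96  98]
 [ 42  41  94 164 171 115  97  97  98  98]
 [ 41  43  49 143 177 128  98  97  97  98]
 [ 39  43  42  92 127 114  99  98  97  97]
 [ 38  41  42  49  92 114  98  98  97  98]
 [ 39  37  39  38  65  92  98  98  98  97]
 [ 37  39  38  37  72  97  96  97  97  97]
 [ 38  39  39  39  70  97  98  97  98  96]]
```

Run:
```python
from h import *
P,R=pusher(1.6,d=.020); manip.movep(P+[0,0,.06],R); print(manip.move_linear(P,feed=.15,guard=5))
for q in (1.9,2.118):
    h=manip.move_linear(*pusher(q),feed=.05,guard=15); s=manip.sense(); print(q,h,s['ft_force'].round(1))
P,R=pusher(1.8); manip.move_linear(P,feed=.1); manip.move_linear(P+[0,0,.06],feed=.2)
manip.movep(np.r_[g(.03),.20],rot(yaw+np.pi)); manip.pause(.2)
p,M=wrist('w13')
for n in ('dial_tip','index_mark'): print(n,[(np.round(Rg.T@(np.array(d['point'][:2])-o),4).tolist(),round(d['point'][2],3),round(d['conf'],2)) for d in manip.tip_of(p,n)])
im=cv2.cvtColor(p['image'],cv2.COLOR_RGB2GRAY).astype(float)
# bright pixels of the pointer line on the lever top, q against radius
def sample(z,rs,qs,C=AX):
    out=np.zeros((len(rs),len(qs)),np.float32)
    for i,r in enumerate(rs):
        for j,q in enumerate(qs):
            a=-.785-q; u=proj(p,M,np.r_[g(*(C+r*np.array([np.cos(a),np.sin(a)]))),z]); out[i,j]=cv2.getRectSubPix(im.astype(np.float32),(1,1),tuple(map(float,u)))[0,0]
    return out
qs=np.arange(1.75,2.55,.04)
print('q',qs.round(2)); print('ptr .13\n',sample(.13,[.012,.016,.020,.024,.028,.031,.034],qs).astype(int)); print('clip .106\n',sample(.106,[.038,.041,.044,.047],qs).astype(int))
print(manip.sense()['t'])
```

```text
False
1.9 False [-0.8 -0.7 -1. ]
2.118 False [-1.3 -0.7  1.6]
dial_tip [([0.0275, -0.0108], 0.114, 0.76)]
index_mark [([0.0256, -0.0075], 0.112, 0.48)]
q [1.75 1.79 1.83 1.87 1.91 1.95 1.99 2.03 2.07 2.11 2.15 2.19 2.23 2.27
 2.31 2.35 2.39 2.43 2.47 2.51]
ptr .13
 [[ 37  38  39  40  40  41  71 106 147 174 164 129  66  43  42  42  42  41
   40  40]
 [ 37  38  38  39  39  40  41  66 107 163 166 123  63  43  42  43  42  40
   39  39]
 [ 40  39  39  38  38  39  41  41  79 147 164 102  52  42  42  42  40  41
   42  42]
 [ 39  39  39  38  39  40  40  42  65 134 166  99  44  42  41  41  41  42
   43  43]
 [ 40  39  40  39  39  40  40  42  47 116 167  90  43  44  42  41  42  42
   42  44]
 [ 41  41  40  40  42  40  39  42  45 101 186  90  43  43  40  42  43  44
   44  44]
 [ 41  41  41  40  41  40  41  41  43  61 106  54  43  43  42  44  43  44
   45  43]]
clip .106
 [[202 202 201 202 202 202 203 161 124 123 130 149 186 190 190 190 189 189
  190 190]
 [202 201 202 202 202 202 190 130 119 132 143 143 180 189 175 112 190 190
  189 190]
 [202 203 203 162 140 203 203 176 128 126 142 142 178 190 178 107 190 190
  189 190]
 [203 202 203 164 163 203 203 135 129 121 137 120 117 121 117  66 146 188
  190 190]]
45.4083
```

The pointer is at 2.15 and the clip at 2.15, so the dial is set. Now the start button.

Run:
```python
from h import *
B=rot(yaw+np.pi); b=g(-.004)
manip.movep(np.r_[b,.125],B)
print(manip.move_linear(np.r_[b,.104],feed=.05,guard=3),manip.sense()['eef_pos'])
h=manip.move_linear(np.r_[b,.078],feed=.02,guard=14); s=manip.sense(); print(h,s['eef_pos'],s['ft_force'],s['t'])
manip.pause(.3); s=manip.sense(); print(s['eef_pos'],s['ft_force'])
```

```text
False [ 0.448848   -0.14468005  0.10393955]
True [ 0.44915114 -0.14470202  0.09723383] [-1.32171854  1.18961686  5.1882793 ] 47.0167
[ 0.44915237 -0.14469977  0.09713518] [-1.32553191  0.38736468  4.77550181]
```

Run:
```python
from h import *
b=g(-.004)
for z in (.096,.094,.092,.090):
    h=manip.move_linear(np.r_[b,z],feed=.03,guard=22); manip.pause(.1); s=manip.sense(); print(z,h,s['eef_pos'][2],s['ft_force'].round(1),s['t'])
    if s['ft_force'][2]>16: break
```

```text
0.096 False 0.0970851758099971 [-2.1  1.2  7.3] 47.6667
0.094 False 0.09690050346169662 [-7.2  4.1 17.4] 48.0167
```

Run:
```python
from h import *
b=g(-.004)
for z in (.098,.0995,.101,.1025,.104,.106):
    manip.move_linear(np.r_[b,z],feed=.03); manip.pause(.05); s=manip.sense(); print(z,s['eef_pos'][2],s['ft_force'].round(1))
manip.move_linear(np.r_[b,.2],feed=.2); print(manip.sense()['t'])
for c in('scene','top'):
    p=manip.read_camera(c); print(c,[[(np.round(Rg.T@(np.array(d['point'][:2])-o),4).tolist(),round(d['conf'],2)) for d in manip.tip_of(p,q)][:4] for q in ('cup_mid','spout','dial_tip','index_mark')])
```

```text
0.098 0.09827748498949658 [0.2 0.6 3.8]
0.0995 0.09958505770170942 [0.9 0.2 3.4]
0.101 0.10110405580555748 [ 1.7 -0.3  1.5]
0.1025 0.10231447651224018 [ 0.7 -0.5  1. ]
0.104 0.10327834454908132 [-0.1  0.2 -0. ]
0.106 0.10598102036125212 [-0.1  0.7 -1. ]
50.4667
scene [[([-0.0625, -0.0006], 0.84), ([-0.2108, -0.162], 0.6), ([-0.0828, -0.1232], 0.56)], [([-0.0611, -0.0012], 0.6), ([-0.5055, -0.0767], 0.2)], [([0.026, -0.007], 0.47)], []]
top [[([-0.0621, -0.0007], 0.58)], [([-0.062, 0.0002], 0.68)], [], []]
```

The spring travel was about 6 mm and then it bottomed, so the button was fully pressed. The cup reads (-62, -0.6) mm against the spout at (-62, 0). I'm handing in.

```bash
python3 -c "
from rig import manip
print(manip.finish_job())"
```

```text
the job is handed in; nothing more can be done
None
```

I slid the cup under the spout (within about 1 mm of centre), turned the dial to the clip (both about 2.15 rad), then pressed the start button fully down; I handed the job in at about 50 s, and the verdict was not shown.

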